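# Clip the orange-capped tube into the shaker's V-groove

## Task

Get the orange-capped tube ready for shaking: roll it along the rails, without lifting it off them, into the V-groove in the middle of the white shaker, then press it down until the spring clips snap around it and it lies fully home in the V. Let go, and leave the blue-capped tube on its own side and the other things on the bench where they are.

Things in the scene. Friction and masses are not known exactly. Their poses are not given: they have to be found in the camera images.
- shaker: Fixed bench shaker: white housing 160 (x) x 300 (y) x 58 high, black plate on it (top z = 65). On that, two grey upright rails, 8 thick, run along y at x = -38 and +38. Origin: centre of underside, on the bench; z up. Flat rail tops at z = 105 from |y| = 22 to 115 on both sides are the loading decks; end stops on the rails at |y| = 115 to 120 rise to z = 113. All in mm.
- groove (a point): Where mid-axis of the tube lies when fully home: shaker x = 0, y = 0, z = 97.5 mm (axes as the shaker's; home tube's top at z = 112). Both rails are cut there by a V-groove: mouth y = -22 to +22, 6 mm upright lips, then 45 degree faces to the apex at y = 0, z = 77. At x = -24 to +24 the space between rails and clips is free.
- mouth (a point): Mid-axis of a tube resting on the clip noses, not yet pressed: shaker x = 0, y = 0, z = 112 mm. Green spring clips at |x| = 24 to 32: finger pairs hinged at z = 70, rounded noses (r 2.5) centred at y = -14 and +14, z = 102.5, gap 23; nothing stands above the rail tops. Pressed straight down at mid-body (about 6 to 14 N, 14.5 mm travel) a tube spreads them and snaps home.
- orange_tube: Loose sealed white tube, orange screw cap, about 70 g. Body 29 mm diameter, x = -50 to 52; cap 35 diameter, x = 52 to 74; blunt cone to x = -64. Origin on the axis, x towards the cap; y, z turn as it rolls. Starts across both rails on either deck, x roughly along shaker x, axis at shaker z = 119.5. Rolls freely. Keep its middle within 8 mm of shaker x = 0, so cap and cone stay off the rails.
- blue_tube: Same tube with a blue cap, lying on the other deck. To be left there. Origin and axes as for the orange tube.
- jar: Yellow jar with white lid, 90 mm diameter, 150 mm high, standing on the bench on one side of the shaker; origin at the centre of its underside. To be left alone.
- tip_box: White pipette-tip box with blue lid, 120 x 85 x 80 mm, on the bench on the other side; origin at the centre of its underside. To be left alone.
- tube_block: Yellow low tube block, 80 x 180 x 28 mm, on the bench beyond the shaker; origin at the centre of its underside. To be left alone.
Things that resemble listed ones, but are neither listed nor needed, are in the scene too. What is shaped like the orange_tube but brown or red is not meant.

How it is judged (in metres and radians):
At the end, for the whole second after the job is handed in: Orange-capped tube at rest in the V under the clip noses: axis within 3.5 mm of the home height and 5 mm of the groove's middle, parallel within 0.08 rad, centred within 15 mm along x. Blue-capped tube moved under 25 mm; jar, tip box and tube block under 30 mm (z of orange_tube in the frame of shaker between 0.093 and 0.101 m and y of orange_tube in the frame of shaker between -0.005 and 0.005 m and x of orange_tube in the frame of shaker between -0.015 and 0.015 m and angle between the x axis of orange_tube and the x axis of shaker, either way round below 0.08 rad and linear speed of orange_tube below 0.02 m/s and distance of blue_tube from where it was at the start of the episode below 0.025 m and distance of each of jar, tip_box, tube_block from where it was at the start of the episode below 0.03 m); the robot touches nothing.
It fails at once if the orange-capped tube is lifted off the rails (its axis more than 35 mm above the rail tops; 14.5 mm is lying on them) (z of orange_tube in the frame of shaker above 0.14 m).
It fails at once if the orange-capped tube falls off the rails (z of orange_tube in the frame of shaker below 0.085 m).
It fails at once if the blue tube is moved more than 25 mm (distance of blue_tube from where it was at the start of the episode above 0.025 m).
It fails at once if the jar, tip box or tube block is moved more than 30 mm (distance of any of jar, tip_box, tube_block from where it was at the start of the episode above 0.03 m).
It also fails if it takes over 42 s, if anything falls off the work surface, if the arm or the gripper's body presses on something with over 40 N, if the wrist force passes 120 N, or if a joint passes its speed limit or range.

## Robot

A 6-joint arm with a two-finger parallel gripper is mounted at the origin on the work surface. World frame = base frame: x ahead of the robot, y to its left, z up, the work surface at z = 0. Lengths are in m, angles in degrees, forces in N, time in s.
With the tool pointing down it reaches from about 0.4 to 0.825 m from the base axis. Payload 7 kg.
Tool frame: the origin (TCP) lies between the finger pads; the fingertips stand 22 mm ahead of it and the grasp point (between the pads) lies 3 mm ahead of it; z points along the fingers, y is the line along which they close (so a half turn about z gives the same grasp; the last joint's range is limited). The gripper opens to 88 mm and grips with 3 to 60 N. Pads are 19 mm wide; open, the fingers measure 130 mm over their backs; the gripper's body (78 mm by 193 mm) begins 47 mm behind the grasp point.
Start: joints at [-53.68, 20.546, 0.682, 0, -70.136, -16.507], TCP at [0.229, -0.635, 0.249] pointing down, gripper open.
Joint ranges: [-176.03, 176.03], [-82.01, 121.73], [-58.28, 71.71], [-173.87, 95.51], [-174.79, -0.11], [-173.66, 173.66]. Speed limits (degrees/s): [136.94, 136.94, 172.46, 180, 180, 180].

## Interface

Orientations are given as [roll, pitch, yaw] about the fixed x, y, z axes, in that order (R = Rz(yaw) Ry(pitch) Rx(roll)).
In Python, from plant import ctrl gives the robot as it stands.
- The arm moves only by the tool apply_moves, never from a script. Its argument "targets" is a list of rows, each an object with "travel": the shift along the tool's x, y, z in mm, a list of three; "roll": the turn about the tool's z in degrees; "jaw": the finger opening in mm, from 0 to 87.6. In form: [{"travel": [tx, ty, tz], "roll": roll, "jaw": jaw}, ...]. A call has 1 to 10 rows; each row shifts and turns the commanded pose from where the row before left it, along the tool's axes as they then stand; what a row does not reach is not made up. A row lasts 1/10 s, in which the tool goes at most 50 mm and 8.59 degrees, less where a joint would pass 70% of its speed; a pose out of reach is approached as far as the arm can. A call with a gripper value outside its range is refused whole. The fingers move at their own pace and stop on an object; the grip force is fixed at half the most. Time passes only in rows, so rows that do not move let the fingers close. It gives the time, the measured TCP pose, the force, the opening and the grip force at its end, in the units of the state.
- ctrl.get_obs(): the state, without advancing time (a new reading comes with each control period).
- ctrl.snapshot(name): name is "side" or "top" or "wrist"; returns the picture (384x512x3 uint8, red, green, blue); there is no depth.
- ctrl.calibration(name): a dict with "K" (3x3 intrinsics, pixels), "dist_coeffs" ([k1, k2, p1, p2, k3] as OpenCV has them; the pictures are not rectified), "extrinsics" (4x4, takes a point from camera to world coordinates); the wrist camera has in their place "hand_eye" (4x4, takes a point from camera to tool coordinates, whose origin is the TCP and whose axes are the flange's). Camera axes: x right, y down, z forward; pixel columns grow to the right and rows downward; lengths in m; the calibration is good to about 2 mm. A picture is of the moment at which its call begins: read the wrist's pose just before it. calibration takes no time and is no camera call.
- ctrl.close_job(): hands the job in; it is judged then, once.
The state is a dict: "clock": time; "joint_pos": joint angles; "qvel": joint speeds; "tau": joint torques, N m; "tool_pos": TCP position; "orientation": TCP orientation; "force": force on the tool from outside, world axes, zero at the start; "moment": the same for the moment, N m; "opening": finger opening in m; "gripper_force": force on a finger pad.
Only numpy, scipy, OpenCV 4.12 (cv2) and the standard library are available. Lean on these libraries where they do the work, as an engineer would, in place of code of your own. Each camera call takes 0.05 s, during which the arm holds its last target. There are 200 camera calls.

## Working session

There is one attempt and no reset: what is moved stays moved. The work goes in short steps, Python scripts to look and compute and a tool call to move; the robot and the scene stay as the last step left them, time stands still between calls to the robot, and variables do not carry over. Pictures are saved under pics/ and viewed, at most 10 in all, crops included, and the job is handed in when it is done.

Besides the shell and the picture viewer there is one more tool, called after "Emit:" as name(argument=value, ...) on one line, values as JSON. apply_moves: Moves the arm, as the interface text tells. Its arguments: {"type":"object","properties":{"targets":{"type":"array","items":{"type":"object","properties":{"travel":{"type":"array","items":{"type":"number"}},"roll":{"type":"number"},"jaw":{"type":"number"}}}}},"required":["targets"]}

```bash
mkdir -p pics; ls; python3 - <<'E'
from plant import ctrl
import cv2, numpy as np
o=ctrl.get_obs();print({k:np.round(v,3) for k,v in o.items()})
ims=[ctrl.snapshot(n) for n in("top","side")]
for n,i in zip(("top","side"),ims):
    cv2.imwrite(f"pics/{n}0.png",i[:,:,::-1]); np.save(f"{n}0.npy",i)
    c=ctrl.calibration(n);print(n,np.round(c["K"],1),np.round(c["dist_coeffs"],3),np.round(c["extrinsics"],3))
E
```

```text
pics
{'clock': np.float64(0.0), 'joint_pos': array([-5.3681e+01,  2.0592e+01,  6.3300e-01, -2.1000e-02, -7.0136e+01,
       -1.6509e+01]), 'qvel': array([-0.04 , -0.035,  0.022,  0.102,  0.071, -0.1  ]), 'tau': array([-2.0000e-03, -5.8271e+01,  2.9306e+01,  6.9970e+00,  7.0000e-03,
       -0.0000e+00]), 'tool_pos': array([ 0.229, -0.635,  0.248]), 'orientation': array([ 1.79904e+02, -8.00000e-03, -1.60197e+02]), 'force': array([-0.064,  0.91 ,  0.528]), 'moment': array([0.003, 0.012, 0.004]), 'gripper_force': np.float64(0.0), 'opening': np.float64(0.088)}
top [[386.1   0.  256.3]
 [  0.  386.1 187.6]
 [  0.    0.    1. ]] [-0.04  0.    0.    0.    0.  ] [[-0.02  -0.995  0.097  0.448]
 [-1.     0.019 -0.005  0.017]
 [ 0.003 -0.098 -0.995  1.238]
 [ 0.     0.     0.     1.   ]]
side [[370.    0.  254.3]
 [  0.  370.  194.5]
 [  0.    0.    1. ]] [-0.064  0.     0.     0.     0.   ] [[-0.998 -0.024  0.057  0.503]
 [-0.062  0.492 -0.868  0.832]
 [-0.007 -0.87  -0.493  0.568]
 [ 0.     0.     0.     1.   ]]
```

View pics/top0.png

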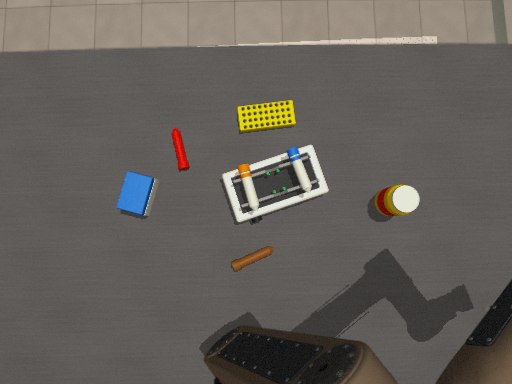

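View pics/side0.png

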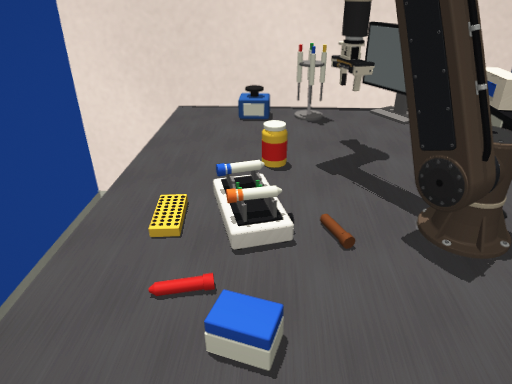

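The top view shows the shaker centred near (275,183). The orange tube lies on its left deck, with the cap at (244,170) and the cone at (254,208). The blue tube is on the right deck, from (293,154) to (308,190). The side view agrees: yellow block beyond, jar on the right, tip box on the left, and a red and a brown decoy.

```bash
cat > h.py <<'E'
import cv2, numpy as np
from scipy.spatial.transform import Rotation as R
def cam(ctrl,n,o=None):
    c=ctrl.calibration(n)
    if n!="wrist": return c["K"],c["dist_coeffs"],np.array(c["extrinsics"])
    T=np.eye(4);T[:3,:3]=R.from_euler("xyz",o["orientation"],degrees=True).as_matrix();T[:3,3]=o["tool_pos"]
    return c["K"],c["dist_coeffs"],T@np.array(c["hand_eye"])
def onplane(C,px,z):
    K,d,E=C
    u=cv2.undistortPoints(np.array(px,float).reshape(-1,1,2),np.array(K),np.array(d)).reshape(-1,2)
    r=np.c_[u,np.ones(len(u))]@E[:3,:3].T
    return E[:3,3]+r*((z-E[2,3])/r[:,2:])
def blobs(im,lo,hi,amin=4):
    m=cv2.inRange(cv2.cvtColor(im,cv2.COLOR_RGB2HSV),lo,hi)
    n,l,s,c=cv2.connectedComponentsWithStats(m)
    return [(c[i],s[i,4],l==i) for i in range(1,n) if s[i,4]>=amin]
E
python3 - <<'E'
from plant import ctrl
from h import *
C=cam(ctrl,"top");im=np.load("top0.npy")
for nm,lo,hi,z in(("green",(45,80,40),(85,255,255),.103),("orange",(8,180,150),(16,255,255),.125),("blue",(105,150,80),(125,255,255),.125)):
    for c,a,_ in blobs(im,lo,hi,3): print(nm,c.round(1),a,onplane(C,[c],z)[0].round(4))
# white: shaker housing rect & tubes
m=[b for b in blobs(im,(0,0,170),(179,60,255),100)]
for c,a,l in m:
    if 200<c[0]<350 and 130<c[1]<240:
        p=np.argwhere(l)[:,::-1]; r=cv2.minAreaRect(onplane(C,p,.058)[:,:2].astype(np.float32)*1000); print("white",c.round(1),a,r)
E
```

```text
green [277.4 170.4] 13 [ 0.6091 -0.0525  0.103 ]
green [267.6 173.8] 14 [ 0.5994 -0.0231  0.103 ]
green [283.7 188.1] 12 [ 0.5559 -0.0698  0.103 ]
green [273.6 191.4] 13 [ 0.5467 -0.0398  0.103 ]
orange [239.6 168.7] 24 [0.613  0.0588 0.125 ]
orange [247.5 166.7] 14 [0.6184 0.0356 0.125 ]
orange [249.2 174.2] 6 [0.5964 0.0312 0.125 ]
orange [242.1 175.7] 9 [0.5924 0.0517 0.125 ]
blue [292.1 151.4] 75 [ 0.6613 -0.0958  0.125 ]
blue [295.2 157.9] 29 [ 0.6417 -0.1042  0.125 ]
blue [134.9 192.6] 1103 [0.549  0.3637 0.125 ]
white [276.4 187.7] 1934 ((578.1181640625, -46.992340087890625), (156.08834838867188, 296.4517822265625), 17.533470153808594)
white [267.9 161.3] 233 ((644.4102172851562, -27.410873413085938), (17.798431396484375, 121.75739288330078), 17.53456687927246)
```

Emit:
apply_moves(targets=[{"travel": [-26, 24, -3], "roll": 2.2, "jaw": 60}, {"travel": [-26, 24, -3], "roll": 0, "jaw": 60}, {"travel": [-26, 24, -3], "roll": 0, "jaw": 60}, {"travel": [-26, 24, -3], "roll": 0, "jaw": 60}, {"travel": [-26, 24, -3], "roll": 0, "jaw": 60}, {"travel": [-26, 24, -3], "roll": 0, "jaw": 60}, {"travel": [-26, 24, -3], "roll": 0, "jaw": 60}, {"travel": [-26, 24, -3], "roll": 0, "jaw": 60}, {"travel": [-26, 24, -3], "roll": 0, "jaw": 60}, {"travel": [-26, 24, -3], "roll": 0, "jaw": 60}])

```text
clock: 1.1
tool_pos: [0.4031, -0.3255, 0.2785]
orientation: [180.0, -0.0, -162.4]
force: [0.3, -0.0, 0.3]
opening: 0.0594
gripper_force: 0.0
```

Emit:
apply_moves(targets=[{"travel": [-24, 25, -2], "roll": 0, "jaw": 60}, {"travel": [-24, 25, -2], "roll": 0, "jaw": 60}, {"travel": [-24, 25, -2], "roll": 0, "jaw": 60}, {"travel": [-24, 25, -2], "roll": 0, "jaw": 60}, {"travel": [-24, 25, -2], "roll": 0, "jaw": 60}, {"travel": [-24, 25, -2], "roll": 0, "jaw": 60}, {"travel": [-24, 25, -2], "roll": 0, "jaw": 60}, {"travel": [-24, 25, -2], "roll": 0, "jaw": 60}, {"travel": [-24, 25, -2], "roll": 0, "jaw": 60}, {"travel": [0, 0, 0], "roll": 0, "jaw": 60}])

```text
clock: 2.1
tool_pos: [0.5419, -0.0442, 0.2961]
orientation: [180.0, -0.0, -162.2]
force: [0.1, -0.4, 0.3]
opening: 0.0597
gripper_force: 0.0
```

```bash
python3 - <<'E'
from plant import ctrl
from h import *
o=ctrl.get_obs();print(o["tool_pos"],o["orientation"])
im=ctrl.snapshot("wrist");np.save("w1.npy",im);cv2.imwrite("pics/w1.png",im[:,:,::-1])
C=cam(ctrl,"wrist",o)
for nm,lo,hi,z in(("green",(45,80,40),(85,255,255),.104),("orange",(5,150,100),(18,255,255),.125),("blue",(105,150,80),(125,255,255),.125)):
    for c,a,_ in blobs(im,lo,hi,40): print(nm,c.round(1),a,onplane(C,[c],z)[0].round(4))
E
```

```text
[ 0.54194884 -0.04422876  0.29607269] [ 1.79985213e+02 -1.43039676e-02 -1.62226663e+02]
green [228.6 170.3] 75 [ 0.5524 -0.0693  0.104 ]
green [258.  170.4] 73 [ 0.5431 -0.0401  0.104 ]
green [229.5 217.6] 94 [ 0.603  -0.0533  0.104 ]
green [258.  218.1] 82 [ 0.594  -0.0236  0.104 ]
orange [366.8  15.4] 2702 [0.3754 0.0058 0.125 ]
orange [ 7.8 46.4] 106 [ 0.4956 -0.3001  0.125 ]
orange [308.3 241.5] 57 [0.5949 0.0319 0.125 ]
orange [305.6 256.5] 128 [0.6123 0.0354 0.125 ]
```

View pics/w1.png

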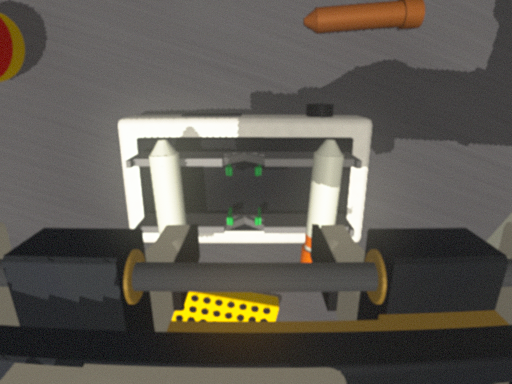

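The wrist view shows all four green clips at about (229..258, 170..218). The orange tube is on the right, with its cone tip at (330,140) and its body running down to a cap at about (307,250) that the finger partly hides. The blue-capped tube is on the left.

```bash
python3 - <<'E'
from plant import ctrl
from h import *
o=dict(tool_pos=[.54195,-.04423,.29607],orientation=[180,0,-162.23])
C=cam(ctrl,"wrist",o);im=np.load("w1.npy");g=cv2.cvtColor(im,cv2.COLOR_RGB2GRAY)
print(C[2].round(3))
for r in (142,150,170,180,190,200,210,218): 
    print(r,g[r,296:364:2].tolist())
a=np.radians(17.75);S=np.array([[np.cos(a),np.sin(a)],[-np.sin(a),np.cos(a)]])
c0=np.array([.5755,-.0465])
for p in ([330,140],[164,140],[307,236],[314,170],[342,170],[310,200],[339,200],[306.5,256],[150,180],[182,180],[308,218],[338,218]):
    print(p,(S@(onplane(C,[p],.1195)[0,:2]-c0)*1000).round(1))
E
```

```text
[[-0.306  0.912  0.272  0.467]
 [ 0.952  0.293  0.087 -0.068]
 [-0.     0.286 -0.958  0.432]
 [ 0.     0.     0.     1.   ]]
142 [58, 59, 52, 51, 54, 57, 51, 62, 62, 58, 58, 57, 57, 66, 115, 144, 163, 174, 178, 161, 99, 63, 64, 64, 58, 62, 59, 58, 99, 193, 192, 195, 193, 197]
150 [57, 56, 56, 58, 59, 56, 59, 59, 58, 59, 78, 122, 142, 152, 160, 169, 171, 176, 177, 175, 170, 153, 103, 64, 64, 67, 67, 61, 134, 192, 190, 193, 190, 189]
170 [65, 70, 66, 73, 67, 69, 73, 70, 105, 138, 153, 159, 169, 179, 183, 188, 198, 201, 196, 190, 188, 177, 163, 111, 75, 79, 75, 165, 254, 253, 253, 254, 253, 253]
180 [68, 71, 71, 64, 74, 67, 69, 88, 137, 152, 154, 161, 174, 182, 187, 196, 201, 199, 196, 186, 181, 171, 138, 80, 82, 82, 91, 237, 253, 252, 252, 252, 252, 252]
190 [67, 69, 68, 74, 74, 73, 74, 133, 199, 225, 238, 245, 250, 252, 253, 253, 253, 252, 250, 246, 237, 208, 108, 84, 84, 79, 153, 254, 252, 252, 252, 253, 253, 251]
200 [74, 74, 69, 68, 72, 73, 90, 174, 217, 234, 244, 249, 251, 252, 253, 253, 252, 250, 247, 239, 224, 137, 85, 86, 81, 86, 236, 253, 252, 252, 252, 253, 252, 248]
210 [68, 70, 67, 67, 72, 73, 131, 206, 231, 240, 247, 250, 252, 253, 253, 252, 251, 248, 243, 232, 173, 82, 80, 77, 79, 107, 188, 198, 238, 252, 252, 252, 251, 234]
218 [83, 79, 74, 83, 80, 92, 173, 218, 235, 244, 248, 251, 252, 253, 253, 252, 250, 247, 238, 220, 122, 87, 89, 89, 84, 169, 254, 252, 252, 252, 252, 252, 247, 206]
[330, 140] [-63.1  85.6]
[164, 140] [-63.1 -75.8]
[307, 236] [38.7 68. ]
[314, 170] [-33.1  71.5]
[342, 170] [-33.2  99.6]
[310, 200] [-1.6 69. ]
[339, 200] [-1.6 98.9]
[306.5, 256] [62.5 68.6]
[150, 180] [-22.7 -93.2]
[182, 180] [-22.7 -60.6]
[308, 218] [18.2 68. ]
[338, 218] [18.3 99.4]
```

Emit:
apply_moves(targets=[{"travel": [-10, 23, 10], "roll": 0, "jaw": 60}, {"travel": [-10, 23, 20], "roll": 0, "jaw": 60}, {"travel": [-11, 24, 20], "roll": 0, "jaw": 60}, {"travel": [0, 0, 20], "roll": 0, "jaw": 60}, {"travel": [0, 0, 10], "roll": 0, "jaw": 60}, {"travel": [0, 0, 0], "roll": 0, "jaw": 60}])

```text
clock: 2.75
tool_pos: [0.5479, 0.028, 0.2152]
orientation: [-180.0, -0.2, -162.4]
force: [-0.0, -0.8, 1.0]
opening: 0.0599
gripper_force: 0.0
```

```bash
python3 - <<'E'
from plant import ctrl
from h import *
o=ctrl.get_obs();print(o["tool_pos"],o["orientation"])
im=ctrl.snapshot("wrist");np.save("w2.npy",im);cv2.imwrite("pics/w2.png",im[:,:,::-1])
t=ctrl.snapshot("top");cv2.imwrite("pics/t2.png",cv2.resize(t[110:270,190:370,::-1],None,fx=3,fy=3))
E
```

```text
[0.5478649  0.02804796 0.21518857] [-1.79996540e+02 -1.76116505e-01 -1.62423931e+02]
```

View pics/w2.png

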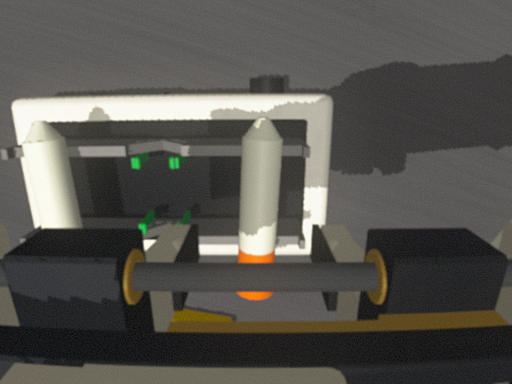

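The orange tube sits centred between the open fingers: cone tip at (262,118), cap edge at about (256,250). The clips are at about (139..174,161), clear of the fingers.

```bash
python3 - <<'E'
from plant import ctrl
from h import *
o=dict(tool_pos=[.54786,.02805,.21519],orientation=[-180,-.18,-162.42])
C=cam(ctrl,"wrist",o);im=np.load("w2.npy")
a=np.radians(17.75);S=np.array([[np.cos(a),np.sin(a)],[-np.sin(a),np.cos(a)]]);c0=np.array([.5755,-.0465])
f=lambda p,z:(S@(onplane(C,[p],z)[0,:2]-c0)*1000).round(1)
print("tcp",S@(np.array(o["tool_pos"][:2])-c0)*1000)
print("tip",f([262,119],.1195),"capedge",f([256,250],.135),"capend",f([255,299],.125))
for r in(150,180,210,235):
    g=cv2.cvtColor(im,cv2.COLOR_RGB2GRAY)[r,225:300].astype(int);i=np.where(g>115)[0]
    e=225+i[i<62]; print(r,e.min(),e.max(),f([e.min(),r],.1195),f([e.max()+1,r],.1195))
for c,a_,_ in blobs(im,(45,80,40),(85,255,255),20): print("green",c.round(1),a_,f(c,.103))
# rail tops columns at x=200
g=cv2.cvtColor(im,cv2.COLOR_RGB2GRAY)
for col in (215,300): print(col,[(r,int(g[r,col])) for r in range(132,162,2)],f([col,146],.105),f([col,156],.105))
E
```

```text
tcp [-3.59658641 79.42755609]
tip [-62.5  84.8] capedge [31.8 80.4] capend [81.9 79.6]
150 242 281 [-40.3  70.4] [-40.3  99.3]
180 242 279 [-17.8  70.1] [-17.8  98.3]
210 241 277 [ 5.9 69. ] [ 6.  97.3]
235 239 275 [26.8 67.1] [26.9 96.1]
green [138.6 160.5] 214 [-29.5 -12.1]
green [175.5 161.6] 191 [-28.5  17.3]
green [184.9 217.9] 116 [19.1 21.8]
green [146.  221.7] 221 [ 22.5 -11.3]
215 [(132, 58), (134, 62), (136, 56), (138, 64), (140, 72), (142, 66), (144, 74), (146, 100), (148, 103), (150, 102), (152, 101), (154, 101), (156, 67), (158, 45), (160, 48)] [-41.   49.1] [-33.2  48.9]
300 [(132, 53), (134, 58), (136, 57), (138, 62), (140, 70), (142, 72), (144, 78), (146, 107), (148, 108), (150, 111), (152, 106), (154, 104), (156, 70), (158, 56), (160, 58)] [-40.8 114.3] [-33.  114.6]
```

Emit:
apply_moves(targets=[{"travel": [-4.5, 4, 15], "roll": 0, "jaw": 60}, {"travel": [0, 0, 20], "roll": 0, "jaw": 60}, {"travel": [0, 0, 20], "roll": 0, "jaw": 60}, {"travel": [0, 0, 20], "roll": 0, "jaw": 60}, {"travel": [0, 0, 12], "roll": 0, "jaw": 60}, {"travel": [0, 0, 0], "roll": 0, "jaw": 60}, {"travel": [0, 0, 0], "roll": 0, "jaw": 60}])

```text
clock: 3.55
tool_pos: [0.5527, 0.034, 0.1305]
orientation: [-180.0, 0.1, -162.4]
force: [0.7, -0.3, 0.5]
opening: 0.0605
gripper_force: 0.0
```

Emit:
apply_moves(targets=[{"travel": [2, 0, 7], "roll": 0, "jaw": 50}, {"travel": [0, 0, 1], "roll": 0, "jaw": 40}, {"travel": [0, 0, 0], "roll": 0, "jaw": 33}, {"travel": [0, 0, 0], "roll": 0, "jaw": 32}, {"travel": [0, 0, 0], "roll": 0, "jaw": 32}])

```text
clock: 4.05
tool_pos: [0.5503, 0.0336, 0.1218]
orientation: [-180.0, 0.0, -162.4]
force: [-0.0, -0.7, -0.7]
opening: 0.0331
gripper_force: 0.0
```

Emit:
apply_moves(targets=[{"travel": [0, -3, 0], "roll": 0, "jaw": 32}, {"travel": [0, -6, 0], "roll": 0, "jaw": 32}, {"travel": [0, -6, 0], "roll": 0, "jaw": 32}, {"travel": [0, -6, 0], "roll": 0, "jaw": 32}, {"travel": [0, -6, 0], "roll": 0, "jaw": 32}, {"travel": [0, -6, 0], "roll": 0, "jaw": 32}, {"travel": [0, -6, 0], "roll": 0, "jaw": 32}, {"travel": [0, -6, 0], "roll": 0, "jaw": 32}, {"travel": [0, -3, 0], "roll": 0, "jaw": 32}, {"travel": [0, 0, 0], "roll": 0, "jaw": 32}])

```text
clock: 5.05
tool_pos: [0.5647, -0.0127, 0.1215]
orientation: [180.0, -0.0, -162.4]
force: [0.6, 0.7, 0.1]
opening: 0.0317
gripper_force: 0.0
```

```bash
python3 - <<'E'
from plant import ctrl
from h import *
o=ctrl.get_obs();print(o["tool_pos"],o["orientation"],o["force"])
a=np.radians(17.75);S=np.array([[np.cos(a),np.sin(a)],[-np.sin(a),np.cos(a)]]);c0=np.array([.5764,-.0465])
print("tcp",S@(np.array(o["tool_pos"][:2])-c0)*1000)
C=cam(ctrl,"wrist",o);im=ctrl.snapshot("wrist");np.save("w3.npy",im);cv2.imwrite("pics/w3.png",im[:,:,::-1])
for c,a_,_ in blobs(im,(45,80,40),(85,255,255),20): print("green",c.round(1),a_,(S@(onplane(C,[c],.103)[0,:2]-c0)*1000).round(1))
E
```

```text
[ 0.56466458 -0.01266624  0.12148048] [ 1.79998663e+02 -9.14719643e-03 -1.62422016e+02] [0.573705   0.70113909 0.12712774]
tcp [-0.86206465 35.80083984]
green [158.6 190.3] 465 [-31.  -12.5]
green [215.2 193.5] 302 [-29.3  16.1]
green [220.5 294.1] 30 [29.9 16.7]
```

View pics/w3.png

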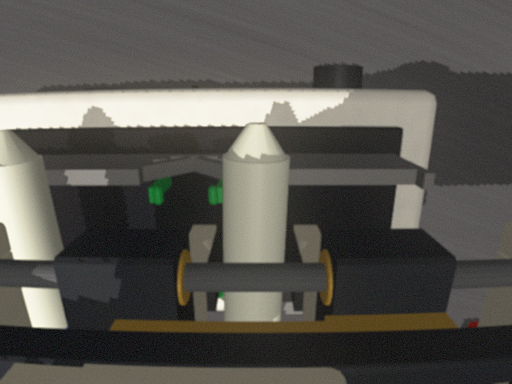

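The tube is square between the fingers at columns 224 to 288 and rolling along. The clips are at (159,190) and (215,193), and the groove starts just to the left of the tube.

Emit:
apply_moves(targets=[{"travel": [0, -4, 0], "roll": 0, "jaw": 32}, {"travel": [0, -4, 0], "roll": 0, "jaw": 32}, {"travel": [0, -4, 0], "roll": 0, "jaw": 32}, {"travel": [0, -4, 0], "roll": 0, "jaw": 32}, {"travel": [0, -4, 0], "roll": 0, "jaw": 32}, {"travel": [0, -4, 0], "roll": 0, "jaw": 32}, {"travel": [0, -4, 0], "roll": 0, "jaw": 32}, {"travel": [0, -4, 0], "roll": 0, "jaw": 32}, {"travel": [0, -3, 0], "roll": 0, "jaw": 32}, {"travel": [0, 0, 0], "roll": 0, "jaw": 32}])

```text
clock: 6.1
tool_pos: [0.5753, -0.046, 0.1215]
orientation: [-180.0, -0.0, -162.4]
force: [-0.1, 0.1, -0.3]
opening: 0.0321
gripper_force: 0.0
```

```bash
python3 - <<'E'
from plant import ctrl
from h import *
o=ctrl.get_obs();print(o["tool_pos"],o["orientation"],o["force"])
a=np.radians(17.75);S=np.array([[np.cos(a),np.sin(a)],[-np.sin(a),np.cos(a)]]);c0=np.array([.5764,-.0465])
print("tcp",S@(np.array(o["tool_pos"][:2])-c0)*1000)
C=cam(ctrl,"wrist",o);im=ctrl.snapshot("wrist");np.save("w4.npy",im);cv2.imwrite("pics/w4.png",im[:,:,::-1])
for c,a_,_ in blobs(im,(45,80,40),(85,255,255),10): print("green",c.round(1),a_,(S@(onplane(C,[c],.103)[0,:2]-c0)*1000).round(1))
E
```

```text
[ 0.57529257 -0.04596999  0.12151991] [-1.79998906e+02 -2.40621250e-03 -1.62413829e+02] [-0.09315206  0.13002332 -0.26581022]
tcp [-0.89313181  0.84239304]
green [220.1 192.5] 146 [-29.8 -16.4]
green [288.8 192.6] 143 [-29.7  18.1]
green [285.5 294.1] 37 [29.9 18.1]
green [223.7 294.3] 34 [ 30.  -16.5]
```

View pics/w4.png

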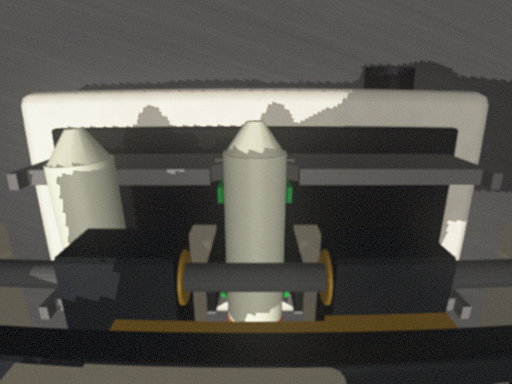

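The tube rests in the mouth, midway between the four clips: clips at columns 220 and 289, tube at 224 to 285. Next I lower the open jaws, grip, and press.

Emit:
apply_moves(targets=[{"travel": [0, 0, 6.5], "roll": 0, "jaw": 32}, {"travel": [0, 0, 0], "roll": 0, "jaw": 27}, {"travel": [0, 0, 0], "roll": 0, "jaw": 27}, {"travel": [0, 0, 0], "roll": 0, "jaw": 27}, {"travel": [0, 0, 0], "roll": 0, "jaw": 27}])

```text
clock: 6.65
tool_pos: [0.5751, -0.0455, 0.115]
orientation: [180.0, -0.0, -162.4]
force: [-0.3, 0.1, 0.2]
opening: 0.0278
gripper_force: 30.0
```

Emit:
apply_moves(targets=[{"travel": [0, 0, 2], "roll": 0, "jaw": 25}, {"travel": [0, 0, 2], "roll": 0, "jaw": 25}, {"travel": [0, 0, 2], "roll": 0, "jaw": 25}, {"travel": [0, 0, 2], "roll": 0, "jaw": 25}, {"travel": [0, 0, 0], "roll": 0, "jaw": 25}])

```text
clock: 7.15
tool_pos: [0.5766, -0.0455, 0.1082]
orientation: [-179.9, 0.2, -162.3]
force: [1.2, -1.7, 6.0]
opening: 0.0283
gripper_force: 30.0
```

Emit:
apply_moves(targets=[{"travel": [0, 0, 2], "roll": 0, "jaw": 25}, {"travel": [0, 0, 2], "roll": 0, "jaw": 25}, {"travel": [0, 0, 2], "roll": 0, "jaw": 25}, {"travel": [0, 0, 0], "roll": 0, "jaw": 25}, {"travel": [0, 0, 0], "roll": 0, "jaw": 25}])

```text
clock: 7.65
tool_pos: [0.5771, -0.0453, 0.1022]
orientation: [-179.9, 0.2, -162.3]
force: [3.7, -0.6, 5.8]
opening: 0.0282
gripper_force: 30.0
```

Emit:
apply_moves(targets=[{"travel": [0, 0, 1], "roll": 0, "jaw": 25}, {"travel": [0, 0, 1], "roll": 0, "jaw": 25}, {"travel": [0, 0, 1], "roll": 0, "jaw": 25}, {"travel": [0, 0, 0], "roll": 0, "jaw": 25}])

```text
clock: 8.05
tool_pos: [0.5764, -0.0457, 0.0996]
orientation: [-179.9, 0.1, -162.3]
force: [-0.2, -1.8, 13.6]
opening: 0.0279
gripper_force: 30.0
```

Emit:
apply_moves(targets=[{"travel": [0, 0, 0], "roll": 0, "jaw": 40}, {"travel": [0, 0, 0], "roll": 0, "jaw": 42}, {"travel": [0, 0, 0], "roll": 0, "jaw": 42}, {"travel": [0, 0, -10], "roll": 0, "jaw": 42}, {"travel": [0, 0, -20], "roll": 0, "jaw": 42}, {"travel": [0, 0, -30], "roll": 0, "jaw": 42}, {"travel": [0, 0, -30], "roll": 0, "jaw": 42}, {"travel": [0, 0, -10], "roll": 0, "jaw": 42}, {"travel": [0, 0, 0], "roll": 0, "jaw": 42}])

```text
clock: 8.95
tool_pos: [0.576, -0.0454, 0.2002]
orientation: [-180.0, 0.2, -162.4]
force: [0.4, 0.4, -1.1]
opening: 0.0419
gripper_force: 0.0
```

```bash
python3 - <<'E'
from plant import ctrl
from h import *
o=ctrl.get_obs();print(o["tool_pos"],o["orientation"],o["force"])
a=np.radians(17.75);S=np.array([[np.cos(a),np.sin(a)],[-np.sin(a),np.cos(a)]]);c0=np.array([.5764,-.0465])
C=cam(ctrl,"wrist",o);im=ctrl.snapshot("wrist");s=ctrl.snapshot("side")
for c,a_,_ in blobs(im,(45,80,40),(85,255,255),10): print("green",c.round(1),a_,(S@(onplane(C,[c],.103)[0,:2]-c0)*1000).round(1))
v=np.hstack([cv2.resize(im[80:340,100:420],None,fx=1.25,fy=1.25),cv2.resize(s[140:250,190:310],(400,325),interpolation=cv2.INTER_CUBIC)])
cv2.imwrite("pics/w5.png",v[:,:,::-1]);np.save("w5.npy",im);np.save("s5.npy",s)
E
```

```text
[ 0.5760328  -0.04540585  0.20019588] [-179.98024776    0.2041439  -162.38050293] [ 0.44814919  0.41239196 -1.0726798 ]
green [230.4 158.6] 139 [-29.5 -16.6]
green [277.9 158.5] 135 [-29.5  18.3]
green [232.3 224.7] 162 [ 23.1 -16.3]
green [276.1 225.2] 165 [23.5 17.9]
```

View pics/w5.png

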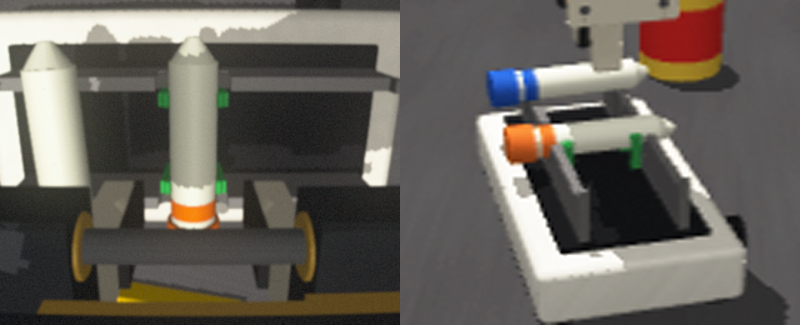

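The right crop (side view) shows the orange tube lying in the V, level across both rails, with the blue tube still on its deck. The left crop (wrist view) shows it centred and straight between the clips. To check the seating height, I press lightly from above with the fingers closed; if the tube is home, contact comes at TCP z ≈ 0.134.

Emit:
apply_moves(targets=[{"travel": [0, -1, 15], "roll": 0, "jaw": 10}, {"travel": [0, 0, 20], "roll": 0, "jaw": 0}, {"travel": [0, 0, 10], "roll": 0, "jaw": 0}, {"travel": [0, 0, 8], "roll": 0, "jaw": 0}, {"travel": [0, 0, 4], "roll": 0, "jaw": 0}, {"travel": [0, 0, 2], "roll": 0, "jaw": 0}, {"travel": [0, 0, 2], "roll": 0, "jaw": 0}, {"travel": [0, 0, 0], "roll": 0, "jaw": 0}])

```text
clock: 9.85
tool_pos: [0.5757, -0.0465, 0.1373]
orientation: [-180.0, 0.0, -162.4]
force: [-0.4, 0.4, 0.6]
opening: 0.0005
gripper_force: 0.0
```

Emit:
apply_moves(targets=[{"travel": [0, 0, 1], "roll": 0, "jaw": 0}, {"travel": [0, 0, 1], "roll": 0, "jaw": 0}, {"travel": [0, 0, 1], "roll": 0, "jaw": 0}, {"travel": [0, 0, 0], "roll": 0, "jaw": 0}])

```text
clock: 10.25
tool_pos: [0.5756, -0.0465, 0.1342]
orientation: [-180.0, 0.0, -162.4]
force: [-0.6, 0.2, 0.5]
opening: 0.0004
gripper_force: 0.3
```

Emit:
apply_moves(targets=[{"travel": [0, 0, 1], "roll": 0, "jaw": 0}, {"travel": [0, 0, 0.5], "roll": 0, "jaw": 0}, {"travel": [0, 0, 0], "roll": 0, "jaw": 0}])

```text
clock: 10.55
tool_pos: [0.5757, -0.0466, 0.1339]
orientation: [-180.0, 0.0, -162.4]
force: [-4.8, 1.1, 10.8]
opening: 0.0005
gripper_force: 5.6
```

Contact came at 0.134 with 11 N, so the tube is fully home. Retreating upward.

Emit:
apply_moves(targets=[{"travel": [0, 0, -5], "roll": 0, "jaw": 0}, {"travel": [0, 0, -20], "roll": 0, "jaw": 0}, {"travel": [0, 0, -30], "roll": 0, "jaw": 0}, {"travel": [0, 0, -30], "roll": 0, "jaw": 0}, {"travel": [0, 0, -20], "roll": 0, "jaw": 0}, {"travel": [0, 0, 0], "roll": 0, "jaw": 0}, {"travel": [0, 0, 0], "roll": 0, "jaw": 0}])

```text
clock: 11.25
tool_pos: [0.5755, -0.0464, 0.2377]
orientation: [180.0, 0.0, -162.4]
force: [-0.0, 1.0, -0.6]
opening: 0.0003
gripper_force: 0.0
```

```bash
python3 - <<'E'
from plant import ctrl
import cv2
s=ctrl.snapshot("side");cv2.imwrite("pics/s6.png",cv2.resize(s[140:250,190:310,::-1],(480,440)))
E
```

```text
(no output)
```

View pics/s6.png

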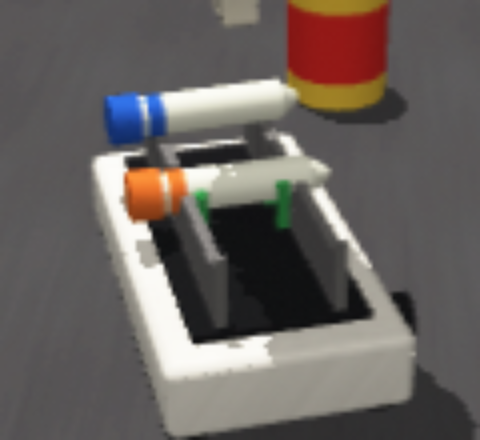

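The orange tube lies in the V (cap at (150,195), tip at (325,170)) with the clips around it. The blue tube is still on its deck and the gripper is clear.

```bash
python3 -c "
from plant import ctrl
print(ctrl.close_job())"
```

```text
the job is handed in; nothing more can be done
None
```

The orange-capped tube was rolled into the V-groove and pressed fully home under the clips, then released; the blue tube is still on its own deck, nothing else was touched, and the job was handed in at about 11 s (it returned no verdict).

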